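Clear the eccentric cam, then push the follower slide home

ROBOT

A 6-joint arm with a two-finger parallel gripper is mounted at the origin on the work surface. World frame = base frame: x ahead of the robot, y to its left, z up, the work surface at z = 0. Lengths are in m, angles in degrees, forces in N, time in s.
With the tool pointing down it reaches from about 0.325 to 0.775 m from the base axis. Payload 5.5 kg.
Tool frame: the origin (TCP) lies midway between the tips of the shut fingers; the grasp point (between the pads) lies ctrl.grip_depth behind it (ctrl.grip_depth is the distance from the TCP to the grasp point, in m); z points along the fingers, y is the line along which they close (so a half turn about z gives the same grasp; the last joint's range is limited). The gripper opens to 85 mm and grips with 20 to 120 N. Pads are 22 mm wide; open, the fingers measure 114 mm over their backs; the gripper's body (76 mm by 85 mm) begins 54 mm behind the grasp point. The pads swing forward as they close: fully open they stand 13 mm farther back than shut.
Start: joints at [-75.728, 5.22, 70.514, -0, 104.267, -3.249], TCP at [0.181, -0.572, 0.231] pointing down, gripper open.
Joint ranges: [-164.24, 164.24], [-49.07, 125.15], [9.68, 141.18], [-86.29, 266.29], [3.28, 154.24], [-151.56, 151.56]. Speed limits (degrees/s): [147.25, 147.25, 172.46, 180, 180, 180].

INTERFACE

Orientations are given as a 3x3 rotation matrix whose columns are the frame's x, y, z axes.
In Python, from rig import sensors, vision, ctrl, nets gives the robot as it stands. The module is installed in compiled form; this text tells all that it offers.
- The arm moves only by the tool carry_out, never from a script. Its argument "plan" is a list that holds one entry, the list of rows, each a list of 7 numbers: the turn, a rotation vector about the tool's x, y, z in rad, then the shift along the tool's x, y, z in cm, then the closure, from 0 (fully open) to 1 (shut). A call has exactly 10 rows; each row shifts and turns the commanded pose from where the row before left it, along the tool's axes as they then stand; what a row does not reach is not made up. A row lasts 1/10 s, in which the tool goes at most 50 mm and 8.59 degrees, less where a joint would pass 70% of its speed; a pose out of reach is approached as far as the arm can. A call with a gripper value outside its range is refused whole. The fingers move at their own pace and stop on an object; the grip force is fixed at half the most. Time passes only in rows, so rows that do not move let the fingers close, or fill a call up. It gives the time, the measured TCP pose, the force, the opening and the grip force at its end, in the units of the state.
- sensors.get_obs(): the state, without advancing time (a new reading comes with each control period).
- vision.read_camera(name): name is "scene" or "top" or "wrist"; returns a dict with "color" (420x560x3 uint8, blue, green, red), "intrinsics" (3x3 intrinsics, pixels), "rvec" (rotation vector, rad) and "tvec" (3), from world to camera coordinates, as OpenCV has them; the wrist camera has in their place "mount" (4x4, takes a point from camera to tool coordinates, whose origin is the TCP and whose axes are the flange's). Camera axes: x right, y down, z forward; pixel columns grow to the right and rows downward; lengths in m; the calibration is good to about 2 mm. A picture is of the moment at which its call begins: read the wrist's pose just before it. There is no depth.
- ctrl.hand_in(): hands the job in; it is judged then, once.
Trained networks look in a picture, given as the dict that the camera call returned (one of the last four; its "shot" number tells which), for a name from the list of things; names that differ only in an ending like _2 or _b are one class to them, and where a whole thing is asked for, a point or a joint stands for the part that bears it (a point fixed in the world has none). Each returns a list of dicts, best first, with "confidence" (0 to 1); they miss things now and then, are a little off and sometimes report something else, mostly with a low value. They report only what shows in the picture. A call takes as long as a camera call. They do not tell look-alikes from the thing itself.
- nets.boxes_of(picture, target): "position" ([x, y, z] in m, in world coordinates, good to about 4 mm: the middle of the surface that is visible of it).
- nets.spot_point(picture, target): "position" ([x, y, z] in m, in world coordinates, good to about 4 mm: a listed point, or the origin of a listed thing).
The state is a dict: "clock": time; "q": joint angles; "dq": joint speeds; "effort": joint torques, N m; "tcp_pos": TCP position; "tool_rot": TCP orientation; "force": force on the tool from outside, world axes, zero at the start; "ft_torque": the same for the moment, N m; "grip_width": opening from 0.0 (shut) to 1.0 (fully open); "grip_force": force on a finger pad.
Only numpy, scipy, OpenCV 4.12 (cv2) and the standard library are available. Lean on these libraries where they do the work, as an engineer would, in place of code of your own. Each camera call takes 0.05 s, during which the arm holds its last target. There are 200 camera calls.

TASK

Reset the back-stop of the rod bender: with the fingertips, push the red knob of the cam lever round until the cam's low point faces the follower slide (the lever then points straight away from the slide), and only then push the slide forward along its channel until it is fully home against the cam. Push only: do not lift the slide, leave the loose things around the bender where they are, and finish clear of everything.

Things in the scene. Friction and masses are not known exactly. Their poses are not given: they have to be found in the camera images.
- bender: fixed green base plate, 250 x 180 x 12 mm, on the table. Origin on the cam's vertical pivot axis, at table height; x points forward, the way the slide is pushed; z up. The plate reaches from x = -150 to +100 mm. Two dark guide rails (x -115 to -50 mm, tops 26 mm above the table) form a channel 67 mm wide along x, open behind (-x)
- cam (a joint): cam angle, rad, growing anticlockwise from above, range -3.6 to 3.6. At 0 the lobe (high point) and the lever point straight at the slide (-x of the bender); at +3.14 or -3.14 the low point faces the slide and the lever points straight away (+x). It turns either way, stays where it is left (about 3 N at the knob turns it) and has no stop or click at the low point
- cam_low (a point): low point of the cam, on the rim at its top edge, by a small white mark. The cam is a steel disc of 40 mm radius, 12 to 44 mm above the table, its centre 18 mm from the pivot: the rim lies 22 mm from the pivot at this point and 58 mm at the lobe opposite. Turning it does not touch the slide while the slide is back
- cam_knob (a point): centre of the top of the upright red knob on the cam lever: a cylinder 24 mm across, 58 to 104 mm above the table, its axis 72 mm from the pivot. The lever is a yellow bar 18 mm wide, 49 to 58 mm above the table, over the lobe from the pivot to the knob; it passes 5 mm above the slide
- slide: follower slide: loose aluminium block with a blue stripe, 60 long (x) x 64 wide x 32 mm high, about 0.33 kg, on the plate in the channel (12 to 44 mm above the table). Origin at the centre of its underside. It starts 92 to 98 mm behind the pivot; fully home its front face touches the cam's low point and its origin is 52 mm behind the pivot. Only friction holds it (1 to 4 N)
- slide_back (a point): centre of the slide's upright back face, 28 mm above the table: where to push it forward
- billet: loose bystander: steel cylinder, 38 mm across, 45 mm high, upright beside the plate; origin at the centre of its underside
- bush: loose bystander: stepped brass bush, 42 mm across, 50 mm high, upright beside the plate; origin at the centre of its underside
- wrench: loose bystander: steel wrench, 150 mm long, lying beside the plate; origin at its underside
- bin: loose bystander: grey open bin of bolts, 130 x 190 mm, 60 mm high; origin at the centre of its underside
Things that resemble listed ones, but are neither listed nor needed, are in the scene too. Several things have the shape of the slide; the one meant has the colours described above.

How it is judged (in metres and radians):
On the way, in this order (a step that is already met when the one before it is completed fails the run):
1. the cam's low point faces the slide (within 0.3 rad) while the slide is still back (advanced less than about 10 mm) (x of cam_knob in the frame of bender above 0.0685 m and x of slide in the frame of bender below -0.084 m), for 0.2 s.
2. the slide is pushed home against the low point (x of cam_knob in the frame of bender above 0.0685 m and x of slide in the frame of bender above -0.0555 m), for 0.2 s.
At the end, for the whole second after the job is handed in: the cam's low point faces the slide within 0.3 rad, the slide lies flat in its channel with its origin no more than 55.5 mm behind the pivot (fully home is 52 mm), and both are at rest (all of step 2 and y of slide in the frame of bender between -0.006 and 0.006 m and z of slide in the frame of bender below 0.016 m and angle between slide's own z axis and vertical below 0.08 rad and linear speed of slide below 0.01 m/s and velocity of joint cam between -0.05 and 0.05 rad/s); the robot touches nothing.
It fails at once if the slide is lifted off its channel or tipped (z of slide in the frame of bender above 0.022 m or angle between slide's own z axis and vertical above 0.25 rad).
It fails at once if the billet is lifted or moved more than 20 mm (distance of billet from where it was at the start of the episode above 0.02 m).
It fails at once if the wrench is lifted or moved more than 20 mm (distance of wrench from where it was at the start of the episode above 0.02 m).
It fails at once if the bush is lifted or moved more than 20 mm (distance of bush from where it was at the start of the episode above 0.02 m).
It fails at once if the bin is lifted or moved more than 20 mm (distance of bin from where it was at the start of the episode above 0.02 m).
It also fails if it takes over 61 s, if anything falls off the work surface, if the arm or the gripper's body presses on something with over 40 N, if the wrist force passes 120 N, or if a joint passes its speed limit or range.

## Working session

There is one attempt and no reset: what is moved stays moved. The work goes in short steps, Python scripts to look and compute and a tool call to move; the robot and the scene stay as the last step left them, time stands still between calls to the robot, and variables do not carry over. Pictures are saved under pics/ and viewed, at most 10 in all, crops included, and the job is handed in when it is done.

Besides the shell and the picture viewer there is one more tool, called after "Call:" as name(argument=value, ...), one argument or row to a line, values as JSON. carry_out: Moves the arm, as the interface text tells. Its arguments: {"type":"object","properties":{"plan":{"type":"array"}},"required":["plan"]}

```bash
mkdir -p pics; python3 - <<'E'
from rig import sensors, vision, ctrl, nets
import cv2
o=sensors.get_obs();print(o['clock'],o['tcp_pos'],o['tool_rot'],ctrl.grip_depth)
for c in ['top','scene']:
    p=vision.read_camera(c);cv2.imwrite(f'pics/{c}0.png',p['color'])
    for n in ['cam_knob','cam_low','slide','slide_back','bender','billet','bush','wrench','bin']:
        print(c,n,[(r['position'],r['confidence']) for r in nets.spot_point(p,n)][:4])
E
```

```text
0.0 [ 0.18055076 -0.57188946  0.23012243] [[ 9.53602903e-01  3.01066822e-01 -5.22147452e-04]
 [ 3.01067265e-01 -9.53600982e-01  1.91562100e-03]
 [ 7.88096033e-05 -1.98394325e-03 -9.99998029e-01]] 0.0187
top cam_knob [([0.5252, -0.072, 0.1036], 0.66)]
top cam_low [([0.5949, -0.0048, 0.0484], 0.79)]
top slide [([0.2745, -0.2074, 0.0005], 0.89), ([0.7808, -0.0862, -0.0007], 0.78), ([0.5962, -0.005, 0.0483], 0.71), ([0.4784, -0.0081, 0.0133], 0.65)]
top slide_back [([0.8106, -0.0737, 0.0166], 0.86), ([0.4529, 0.0006, 0.025], 0.73), ([0.294, -0.2319, 0.0143], 0.64)]
top bender [([0.5801, -0.0217, 0.0001], 0.92)]
top billet [([0.6181, 0.1051, 0.0002], 0.59), ([0.5794, -0.0214, -0.0013], 0.32)]
top bush [([0.4752, 0.1496, 0.0017], 0.74), ([0.5564, -0.1528, 0.0005], 0.24)]
top wrench [([0.5582, -0.1517, -0.0005], 0.6)]
top bin [([0.4881, -0.2791, 0.0007], 0.8), ([0.4756, 0.152, 0.0039], 0.34), ([0.4805, -0.0106, 0.01], 0.16)]
scene cam_knob [([0.5232, -0.0649, 0.1044], 0.56), ([0.5834, -0.0219, -0.0037], 0.49)]
scene cam_low [([0.5956, -0.0091, 0.047], 0.79)]
scene slide [([0.2719, -0.2076, 0.0037], 0.82), ([0.7794, -0.0885, 0.0003], 0.79), ([0.4834, -0.0061, 0.0113], 0.65)]
scene slide_back [([0.292, -0.2295, 0.0125], 0.96), ([0.4522, -0.0057, 0.0274], 0.93), ([0.8118, -0.075, 0.0147], 0.85)]
scene bender [([0.5812, -0.0199, -0.0019], 0.76)]
scene billet [([0.6238, 0.1088, 0.0038], 0.84), ([0.4864, -0.0058, 0.0138], 0.51)]
scene bush [([0.4726, 0.1502, 0.0014], 0.75)]
scene wrench [([0.5582, -0.153, -0.002], 0.77)]
scene bin [([0.4858, -0.2766, -0.0003], 0.57)]
```

```bash
python3 - <<'E'
import cv2,numpy as np
a=cv2.imread('pics/top0.png');b=cv2.imread('pics/scene0.png')
cv2.imwrite('pics/t1.png',cv2.resize(a,(800,600)));cv2.imwrite('pics/s1.png',cv2.resize(b,(800,600)))
E
```

```text
(no output)
```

View pics/t1.png

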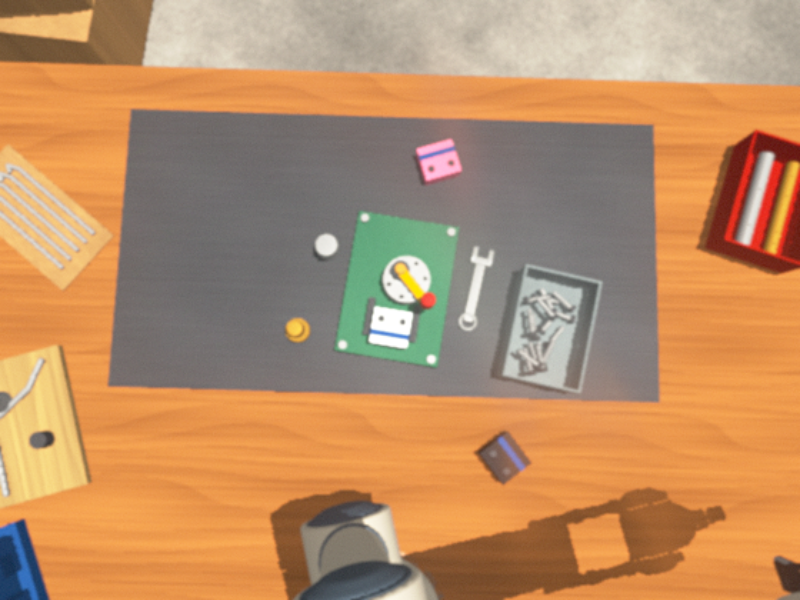

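View pics/s1.png

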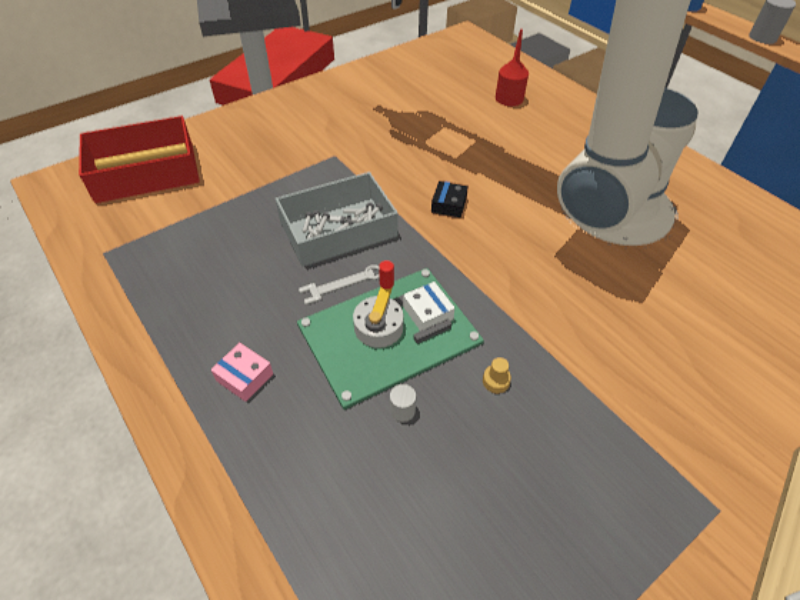

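The slide meant is the silver-white block in the channel at (390,327) in the top picture. The look-alikes are the pink block at (438,160) and the black one at (503,457); both are off the plate. The knob is at (428,300). I'll fit the plate pose and make one enlarged crop.

```bash
cat > h.py <<'E'
import cv2,numpy as np
from rig import sensors, vision, ctrl, nets
def ray(p,uv,z):
    R=cv2.Rodrigues(np.array(p['rvec'],float))[0];t=np.array(p['tvec'],float).ravel();K=np.array(p['intrinsics'],float)
    uv=np.atleast_2d(uv).astype(float);d=(np.linalg.inv(K)@np.c_[uv,np.ones(len(uv))].T).T@R
    c=-R.T@t;return (c+d*((z-c[2])/d[:,2])[:,None])[:,:2]
E
python3 - <<'E'
from h import *
for c in ['top','scene']:
    p=vision.read_camera(c);h=cv2.cvtColor(p['color'],cv2.COLOR_BGR2HSV)
    m=cv2.inRange(h,(55,80,40),(85,255,255));m=cv2.morphologyEx(m,cv2.MORPH_OPEN,np.ones((3,3)))
    k=max(cv2.findContours(m,0,2)[0],key=cv2.contourArea)
    w=ray(p,k[:,0],.012);(cx,cy),s,a=cv2.minAreaRect((w*1000).astype(np.float32))
    box=cv2.boxPoints(((cx,cy),s,a))
    e=[box[1]-box[0],box[2]-box[1]];L=max(e,key=np.linalg.norm);L=L/np.linalg.norm(L);L*=np.sign(L[0])
    piv=np.array([cx,cy])+25*L
    r=cv2.inRange(h,(0,150,60),(8,255,255))[150:300,200:400] if c=='top' else None
    print(c,cx,cy,s,'yaw',np.degrees(np.arctan2(L[1],L[0])),'pivot',piv)
    y=np.array([-L[1],L[0]])
    for n in ['cam_knob','cam_low','slide','slide_back','billet','bush','wrench','bin']:
        print(n,[(np.round([(np.array(r['position'][:2])*1000-piv)@L,(np.array(r['position'][:2])*1000-piv)@y])) for r in nets.spot_point(p,n)])
    if c=='top': cv2.imwrite('pics/crop.png',cv2.resize(p['color'][140:270,220:350],(600,600)))
E
```

```text
top 555.1685791015625 -17.57207489013672 (177.4215850830078, 247.44961547851562) yaw -7.728905 pivot [579.94146538 -20.93422723]
cam_knob [array([-47., -57.])]
cam_low [array([12., 17.]), array([-101.,   -4.])]
slide [array([-275., -224.]), array([-101.,   -0.]), array([206., -37.])]
slide_back [array([235., -22.]), array([-129.,    2.]), array([-255., -244.])]
billet [array([ 22., 132.])]
bush [array([-126.,  157.])]
wrench [array([  -2., -135.])]
bin [array([ -56., -268.])]
scene 556.4105834960938 -15.352287292480469 (182.62457275390625, 248.7036590576172) yaw -7.7662363 pivot [581.18127441 -18.73058033]
cam_knob [array([-51., -57.])]
cam_low [array([-98.,  -4.])]
slide [array([-100.,   -1.]), array([206., -41.]), array([-283., -227.]), array([  -4., -139.])]
slide_back [array([-130.,   -1.]), array([231., -25.]), array([-258., -248.])]
billet [array([ 26., 131.]), array([-96.,  -1.])]
bush [array([-130.,  155.])]
wrench [array([  -6., -135.])]
bin [array([ -59., -267.])]
```

View pics/crop.png

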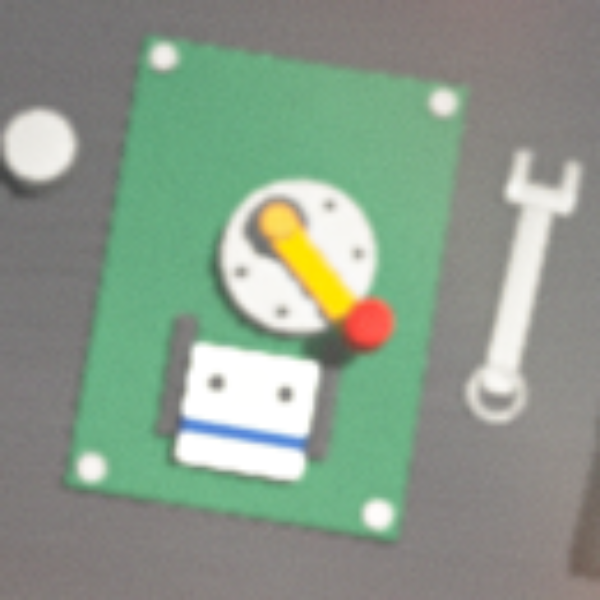

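The crop confirms it: the slide is the silver-white block with the blue stripe, at (247,410), between the dark rails. The lever and red knob (369,323) sit about 49° from the slide direction, so I'll turn the cam anticlockwise, the short way. Next I shut the fingers, align the tool with the bender and go above the near side of the knob.

Call:
carry_out(
  plan=[
    [[0,0,0.147,0,0,0,1],[0,0,0.147,0,0,0,1],[0,0,0.147,0,0,0,1],[0,0,0,1.437,-3.427,0,1],[0,0,0,1.437,-3.427,0,1],[0,0,0,1.437,-3.427,0,1],[0,0,0,1.437,-3.427,0,1],[0,0,0,1.437,-3.427,0,1],[0,0,0,1.437,-3.427,0,1],[0,0,0,1.437,-3.427,0,1]],
  ],
)

```text
clock: 2.9
tcp_pos: [0.3131, -0.3467, 0.2314]
tool_rot: [[0.991, -0.135, 0.0], [-0.135, -0.991, -0.0], [0.0, 0.0, -1.0]]
force: [-0.2, -0.2, 0.5]
grip_width: -0.001
grip_force: 0.0
```

Call:
carry_out(
  plan=[
    [[0,0,0,1.437,-3.427,0,1],[0,0,0,1.437,-3.427,0,1],[0,0,0,1.437,-3.427,0,1],[0,0,0,1.437,-3.427,0,1],[0,0,0,1.437,-3.427,0,1],[0,0,0,1.437,-3.427,0,1],[0,0,0,1.437,-3.427,0,1],[0,0,0,1.437,-3.427,0,1],[0,0,0,1.437,-3.427,0,1],[0,0,0,1.437,-3.427,0,1]],
  ],
)

```text
clock: 3.9
tcp_pos: [0.5018, -0.0263, 0.2315]
tool_rot: [[0.991, -0.135, 0.001], [-0.135, -0.991, -0.0], [0.001, 0.0, -1.0]]
force: [0.7, -0.6, 0.2]
grip_width: 0.005
grip_force: 0.0
```

```bash
cat >> h.py <<'E'
P=np.array([.578,-.020]);A=np.radians(-7.75);BX=np.array([np.cos(A),np.sin(A)]);BY=np.array([-np.sin(A),np.cos(A)])
def tob(v): d=np.array(v[:2])-P;return np.round([1000*d@BX,1000*d@BY],1)
def st():
    o=sensors.get_obs();R=np.array(o['tool_rot']);f=np.array(o['force'])
    print(round(o['clock'],2),'tcp bender mm',tob(o['tcp_pos']),'z',o['tcp_pos'][2],'yaw',np.degrees(np.arctan2(R[1,0],R[0,0])),'tilt',R[2],'f',np.round([f[:2]@BX,f[:2]@BY,f[2]],1),o['grip_width'])
def wr(n,names):
    o=sensors.get_obs();p=vision.read_camera('wrist');cv2.imwrite(n,p['color'])
    M=np.array(p['mount']);T=np.eye(4);T[:3,:3]=o['tool_rot'];T[:3,3]=o['tcp_pos']
    for k in names: print(k,[(tob(r['position']),r['position'][2],r['confidence']) for r in nets.spot_point(p,k)])
    return p,T@M
E
python3 - <<'E'
from h import *
st(); wr('pics/w0.png',['cam_knob','bender','slide','slide_back'])
E
```

```text
3.9 tcp bender mm [-74.6 -16.6] z 0.2315133233505681 yaw -7.739118427648113 tilt [ 6.73611180e-04  9.37734918e-05 -9.99999769e-01] f [ 0.8 -0.5  0.2] 0.005333004089271953
cam_knob [(array([-44.5, -52.6]), 0.1007, 0.97)]
bender [(array([ 1.3, -1.8]), 0.0023, 0.8)]
slide [(array([-98.9,  -1.3]), 0.0139, 0.77), (array([-280.4, -231.5]), -0.0011, 0.56)]
slide_back [(array([-255.3, -246.8]), 0.0132, 0.69), (array([15.5, 12.3]), 0.0414, 0.27)]
```

View pics/w0.png

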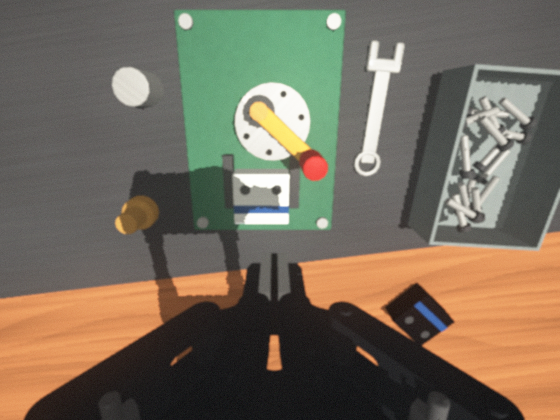

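The wrist view shows the knob at (314,165), with the shut fingers clear on the near-left side. I descend beside the knob and start the arc.

Call:
carry_out(
  plan=[
    [[0,0,0,0,0,3.27,1],[0,0,0,0,0,3.27,1],[0,0,0,0,0,3.27,1],[0,0,0,0,0,3.27,1],[0,0,0,0,0,3.27,1],[0,0,0,0,0,0,1],[0,0,0,0.4,1.05,0,1],[0,0,0,0.4,1.05,0,1],[0,0,0,0.6,0.8,0,1],[0,0,0,0.6,0.8,0,1]],
  ],
)

```text
clock: 5.15
tcp_pos: [0.5171, -0.0681, 0.0695]
tool_rot: [[0.991, -0.135, 0.002], [-0.135, -0.991, 0.0], [0.002, -0.001, -1.0]]
force: [-1.3, 3.1, 0.4]
grip_width: -0.0
grip_force: 1.3
```

```bash
python3 - <<'E'
from h import *
st(); wr('pics/w1.png',['cam_knob','slide'])
p=vision.read_camera('top');print([tob(r['position']) for r in nets.spot_point(p,'cam_knob')])
E
```

```text
5.15 tcp bender mm [-53.9 -55.8] z 0.06949813959798677 yaw -7.767522849893269 tilt [ 2.13933736e-03 -6.26512720e-04 -9.99997515e-01] f [-1.7  2.9  0.4] -0.0002599075111093703
cam_knob [(array([-31. , -63.2]), 0.1039, 0.84)]
slide []
[]
```

Call:
carry_out(
  plan=[
    [[0,0,0,0.79,0.62,0,1],[0,0,0,0.79,0.62,0,1],[0,0,0,0.93,0.4,0,1],[0,0,0,0.93,0.4,0,1],[0,0,0,0.99,0.14,0,1],[0,0,0,0.99,0.14,0,1],[0,0,0,1.0,-0.12,0,1],[0,0,0,1.0,-0.12,0,1],[0,0,0,0.93,-0.38,0,1],[0,0,0,0.93,-0.38,0,1]],
  ],
)

```text
clock: 6.4
tcp_pos: [0.6066, -0.0921, 0.0676]
tool_rot: [[0.991, -0.135, -0.001], [-0.135, -0.991, 0.001], [-0.002, -0.001, -1.0]]
force: [-6.1, 3.0, 0.8]
grip_width: 0.0
grip_force: 2.6
```

```bash
python3 - <<'E'
from h import *
st(); wr('pics/w2.png',['cam_knob','slide'])
p=vision.read_camera('scene');print([tob(r['position']) for r in nets.spot_point(p,'cam_knob')])
E
```

```text
6.4 tcp bender mm [ 38.  -67.6] z 0.06758789205489268 yaw -7.736190316482481 tilt [-1.52121175e-03 -6.85127757e-04 -9.99998608e-01] f [-6.4  2.2  0.8] 0.00039343490065424136
cam_knob [(array([ 55.3, -44.6]), 0.1036, 0.65)]
slide []
[array([ 58.5, -46.2]), array([-128.5,  154. ])]
```

Call:
carry_out(
  plan=[
    [[0,0,0,0.8,-0.6,0,1],[0,0,0,0.8,-0.6,0,1],[0,0,0,0.62,-0.79,0,1],[0,0,0,0.62,-0.79,0,1],[0,0,0,0.29,-0.6,0,1],[0,0,0,0.29,-0.6,0,1],[0,0,0,0,0,0,1],[0,0,0,0,0,0,1],[0,0,0,0,0,0,1],[0,0,0,0,0,0,1]],
  ],
)

```text
clock: 7.65
tcp_pos: [0.6455, -0.0579, 0.068]
tool_rot: [[0.991, -0.135, 0.001], [-0.135, -0.991, 0.0], [0.0, -0.0, -1.0]]
force: [-0.0, 0.2, -0.1]
grip_width: 0.002
grip_force: 0.0
```

```bash
python3 - <<'E'
from h import *
st(); wr('pics/w3.png',['cam_knob','slide'])
p=vision.read_camera('scene');print([(n,[tob(r['position']) for r in nets.spot_point(p,n)]) for n in ('cam_knob','cam_low','bender')])
E
```

```text
7.65 tcp bender mm [ 72.  -28.5] z 0.0679705731966685 yaw -7.749663813865674 tilt [ 4.67369136e-04 -3.23482757e-04 -9.99999838e-01] f [-0.1  0.2 -0.1] 0.0018082030325777528
cam_knob [(array([75.4, -2. ]), 0.1049, 0.59)]
slide [(array([211.6, -39.6]), -0.0007, 0.79)]
[('cam_knob', [array([72. ,  0.2])]), ('cam_low', [array([-23.2,  -2.8])]), ('bender', [array([5.4, 0.4])])]
```

The cam is at the low point, with the knob at about (72, 0) in the bender frame. I back off, rise and go behind the slide.

Call:
carry_out(
  plan=[
    [[0,0,0,0,1,0,1],[0,0,0,0,0,-4,1],[0,0,0,0,0,-4,1],[0,0,0,0,0,-4,1],[0,0,0,-3.95,-0.633,0,1],[0,0,0,-3.95,-0.633,0,1],[0,0,0,-3.95,-0.633,0,1],[0,0,0,-3.95,-0.633,0,1],[0,0,0,-3.95,-0.633,0,1],[0,0,0,-3.95,-0.633,0,1]],
  ],
)

```text
clock: 9.0
tcp_pos: [0.4129, 0.0015, 0.1877]
tool_rot: [[0.991, -0.135, 0.0], [-0.135, -0.991, -0.0], [0.0, 0.0, -1.0]]
force: [-0.1, 0.3, 0.1]
grip_width: 0.0
grip_force: 0.0
```

```bash
python3 - <<'E'
from h import *
st(); wr('pics/w4.png',['cam_knob','slide','slide_back','bender','cam_low'])
E
```

```text
9.0 tcp bender mm [-166.5   -1. ] z 0.1877406542864028 yaw -7.783017838990022 tilt [ 4.33263523e-04  2.34378034e-04 -9.99999879e-01] f [-0.1  0.3  0.1] 0.00046580796821665203
cam_knob []
slide [(array([-280.5, -228. ]), -0.0013, 0.72)]
slide_back [(array([-255.7, -245.9]), 0.0145, 0.8), (array([-129.9,    0.9]), 0.03, 0.66)]
bender [(array([ 2.3, -3.1]), 0.0004, 0.66)]
cam_low [(array([-20.6,  -3.3]), 0.0437, 0.76)]
```

View pics/w4.png

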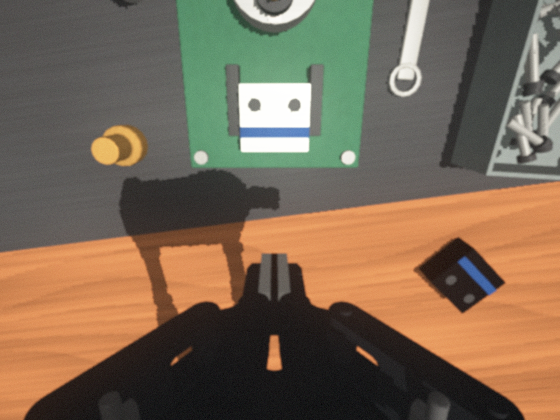

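The slide at (275,118) is still back in the channel and the shut fingers are right behind it. I descend and push.

Call:
carry_out(
  plan=[
    [[0,0,0,0,0,4.15,1],[0,0,0,0,0,4.15,1],[0,0,0,0,0,4.15,1],[0,0,0,0,0,4.15,1],[0,0,0,0,0,0,1],[0,0,0,1,0,0,1],[0,0,0,1,0,0,1],[0,0,0,0.8,0,0,1],[0,0,0,0.8,0,0,1],[0,0,0,0.8,0,0,1]],
  ],
)

```text
clock: 10.3
tcp_pos: [0.4589, -0.0044, 0.0228]
tool_rot: [[0.991, -0.135, 0.0], [-0.135, -0.991, 0.0], [0.0, -0.0, -1.0]]
force: [-4.1, -0.2, 2.7]
grip_width: -0.001
grip_force: 1.6
```

Call:
carry_out(
  plan=[
    [[0,0,0,0.4,0,0,1],[0,0,0,0.4,0,0,1],[0,0,0,0.4,0,0,1],[0,0,0,0.4,0,0,1],[0,0,0,0.3,0,0,1],[0,0,0,0.2,0,0,1],[0,0,0,0.2,0,0,1],[0,0,0,0,0,0,1],[0,0,0,0,0,0,1],[0,0,0,0,0,0,1]],
  ],
)

```text
clock: 11.3
tcp_pos: [0.4811, -0.0074, 0.0218]
tool_rot: [[0.991, -0.135, 0.001], [-0.135, -0.991, -0.0], [0.001, 0.0, -1.0]]
force: [-0.5, 0.1, 0.1]
grip_width: -0.0
grip_force: 0.0
```

```bash
python3 - <<'E'
from h import *
st(); p=vision.read_camera('scene');print([(n,[tob(r['position']) for r in nets.spot_point(p,n)]) for n in ('cam_knob','slide','cam_low')])
E
```

```text
11.3 tcp bender mm [-97.8  -0.5] z 0.021780452861486332 yaw -7.747881057781343 tilt [ 8.31871155e-04  5.89715675e-06 -9.99999654e-01] f [-0.5  0.   0.1] -7.437602702772265e-05
[('cam_knob', [array([74.6, -2.6])]), ('slide', [array([-57.4,   1.1]), array([209., -40.])]), ('cam_low', [array([-21.9,  -2.3])])]
```

Not touching the cam yet; I go on in 1.5 mm steps until the force rises.

Call:
carry_out(
  plan=[
    [[0,0,0,0.15,0,0,1],[0,0,0,0.15,0,0,1],[0,0,0,0.1,0,0,1],[0,0,0,0,0,0,1],[0,0,0,0,0,0,1],[0,0,0,0,0,0,1],[0,0,0,0,0,0,1],[0,0,0,0,0,0,1],[0,0,0,0,0,0,1],[0,0,0,0,0,0,1]],
  ],
)

```text
clock: 12.5
tcp_pos: [0.4848, -0.0078, 0.0218]
tool_rot: [[0.991, -0.135, 0.0], [-0.135, -0.991, 0.0], [0.0, -0.0, -1.0]]
force: [-1.5, 0.6, 0.7]
grip_width: -0.001
grip_force: 0.7
```

Call:
carry_out(
  plan=[
    [[0,0,0,0.1,0,0,1],[0,0,0,0.1,0,0,1],[0,0,0,0,0,0,1],[0,0,0,0,0,0,1],[0,0,0,0,0,0,1],[0,0,0,0,0,0,1],[0,0,0,0,0,0,1],[0,0,0,0,0,0,1],[0,0,0,0,0,0,1],[0,0,0,0,0,0,1]],
  ],
)

```text
clock: 13.5
tcp_pos: [0.4868, -0.0081, 0.0218]
tool_rot: [[0.991, -0.135, 0.0], [-0.135, -0.991, -0.0], [0.0, 0.0, -1.0]]
force: [-1.8, -0.4, 0.6]
grip_width: 0.006
grip_force: 0.4
```

Call:
carry_out(
  plan=[
    [[0,0,0,0.1,0,0,1],[0,0,0,0.1,0,0,1],[0,0,0,0,0,0,1],[0,0,0,0,0,0,1],[0,0,0,0,0,0,1],[0,0,0,0,0,0,1],[0,0,0,0,0,0,1],[0,0,0,0,0,0,1],[0,0,0,0,0,0,1],[0,0,0,0,0,0,1]],
  ],
)

```text
clock: 14.5
tcp_pos: [0.4874, -0.0082, 0.0218]
tool_rot: [[0.991, -0.135, -0.004], [-0.135, -0.991, 0.0], [-0.004, 0.0, -1.0]]
force: [-8.0, 1.1, 4.7]
grip_width: -0.001
grip_force: 4.2
```

```bash
python3 - <<'E'
from h import *
st()
for c in ('scene','top'):
    p=vision.read_camera(c);print([(n,[tob(r['position']) for r in nets.spot_point(p,n)]) for n in ('cam_knob','slide','slide_back','cam_low')])
    if c=='scene': cv2.imwrite('pics/s2.png',cv2.resize(p['color'][170:300,200:350],(750,600),interpolation=2))
E
```

```text
14.5 tcp bender mm [-91.4  -0.5] z 0.021769492262545105 yaw -7.740409322069207 tilt [-3.53101899e-03  1.17736282e-04 -9.99993759e-01] f [-8.  -0.   4.7] -0.0012101139630371835
[('cam_knob', [array([74.8, -1.7])]), ('slide', [array([-48.6,   2.1]), array([210.8, -38.2]), array([-277.2, -226.7])]), ('slide_back', [array([235.6, -25.6]), array([-80.7,   1.8]), array([  -5.3, -132.6])]), ('cam_low', [array([-22.9,  -2.8])])]
[('cam_knob', [array([73.9, -4.1])]), ('slide', [array([209.6, -36.6]), array([-272.2, -225.1])]), ('slide_back', [array([-255.2, -247.9]), array([238.5, -26.5]), array([ -55.9, -268.1])]), ('cam_low', [array([-23. ,   1.5])])]
```

View pics/s2.png

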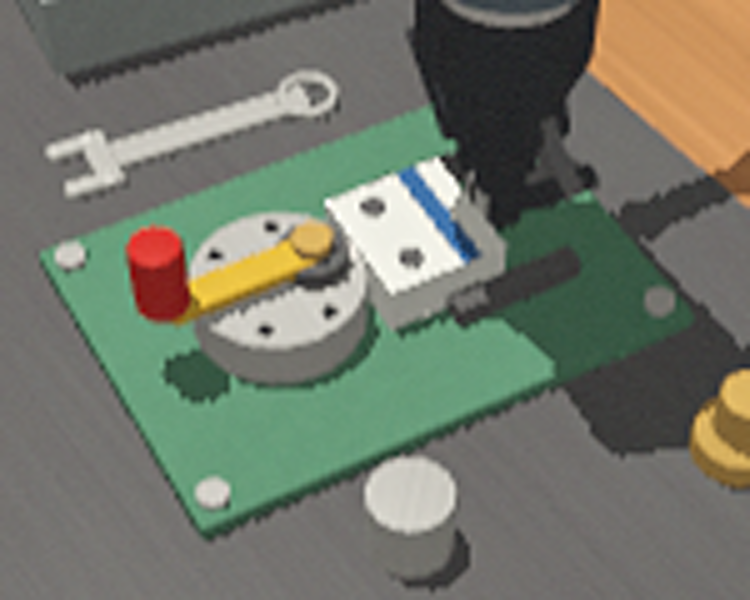

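The force has jumped to 8 N, and the picture shows the slide (415,230) up against the cam, with the lever pointing straight away at the red knob (158,270). I back off and lift clear.

Call:
carry_out(
  plan=[
    [[0,0,0,-0.5,0,0,1],[0,0,0,-1.5,0,0,1],[0,0,0,-2,0,0,1],[0,0,0,-2,0,0,1],[0,0,0,0,0,-4,1],[0,0,0,0,0,-4,1],[0,0,0,0,0,-4,1],[0,0,0,0,0,-4,1],[0,0,0,0,0,0,1],[0,0,0,0,0,0,1]],
  ],
)

```text
clock: 16.0
tcp_pos: [0.43, -0.0004, 0.1829]
tool_rot: [[0.991, -0.135, 0.003], [-0.135, -0.991, -0.0], [0.003, -0.0, -1.0]]
force: [0.3, 0.3, -0.7]
grip_width: 0.004
grip_force: 0.0
```

```bash
python3 - <<'E'
from h import *
st()
for c in ('scene','top'):
    p=vision.read_camera(c);print([(n,[tob(r['position']) for r in nets.spot_point(p,n)]) for n in ('cam_knob','slide','cam_low')])
wr('pics/w5.png',['slide','cam_low'])
E
```

```text
16.0 tcp bender mm [-149.3   -0.5] z 0.18290374494201123 yaw -7.748325455077334 tilt [ 3.44469881e-03 -1.44387352e-04 -9.99994057e-01] f [ 0.3  0.3 -0.7] 0.004323777885256862
[('cam_knob', [array([71.9,  0.1])]), ('slide', [array([-49.4,  -2.2]), array([-279.6, -226.7])]), ('cam_low', [array([-18.1,  -3.1])])]
[('cam_knob', [array([74.8, -7.9])]), ('slide', [array([208.5, -38.3]), array([-54.1,  -0.5]), array([-277.2, -224.4])]), ('cam_low', [array([-20.7,   2.3])])]
slide [(array([-53. ,  -4.3]), 0.0126, 0.86), (array([-279.3, -230.5]), 0.0013, 0.83), (array([-18.2,   0. ]), 0.0434, 0.28)]
cam_low [(array([-17.5,  -1.5]), 0.0438, 0.9)]
```

View pics/w5.png

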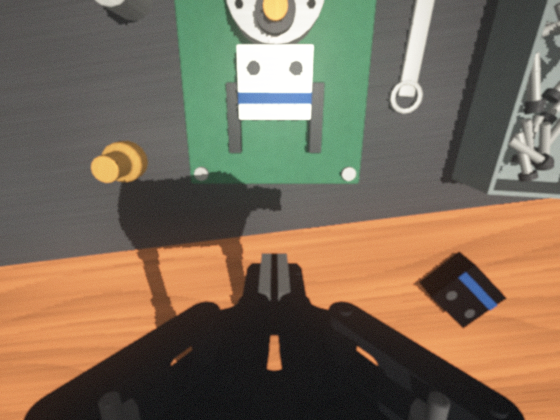

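The slide at (275,82) touches the cam rim at (275,43), square in its channel, and the gripper is clear of everything. Handing in.

```bash
python3 -c "
from rig import ctrl
print(ctrl.hand_in())"
```

```text
the job is handed in; nothing more can be done
None
```

I turned the cam until its low point faced the slide, pushed the slide home against it, and handed the job in at about 16 s with the arm clear; no verdict came back, but the last camera readings put the slide 49–54 mm behind the pivot and the lever pointing straight away to within about 6°.

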